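Find the adapter's tube hole on the test pin and hold it hole-up

ROBOT

A 6-joint arm with a two-finger parallel gripper is mounted at the origin on the work surface. World frame = base frame: x ahead of the robot, y to its left, z up, the work surface at z = 0. Lengths are in m, angles in rad, forces in N, time in s.
With the tool pointing down it reaches from about 0.325 to 0.775 m from the base axis. Payload 5.5 kg.
Tool frame: the origin (TCP) lies on the centre line of the jaws, within the pads' length; the fingertips stand 14 mm ahead of it and the grasp point (between the pads) lies 5 mm behind it (arm.tip_extent is the distance from the TCP to the fingertips, in m); y points along the fingers, z is the direction in which the jaws open and shut, and the axes are right-handed (so a half turn about y gives the same grasp; the last joint's range is limited). The gripper opens to 85 mm and grips with 20 to 120 N. Pads are 22 mm wide; open, the fingers measure 114 mm over their backs; the gripper's body (76 mm by 85 mm) begins 54 mm behind the grasp point. The pads swing forward as they close: fully open they stand 13 mm farther back than shut.
Start: joints at [-1.388, 0.091, 1.231, -0, 1.82, -0.057], TCP at [0.143, -0.583, 0.207] pointing down, gripper open.
Joint ranges: [-2.87, 2.87], [-0.86, 2.18], [0.17, 2.46], [-1.51, 4.65], [0.06, 2.69], [-2.65, 2.65]. Speed limits (rad/s): [2.57, 2.57, 3.01, 3.14, 3.14, 3.14].

INTERFACE

Orientations are given as a unit quaternion [w, x, y, z].
In Python, from bench import sensors, viewer, workorder, arm gives the robot as it stands. The module is installed in compiled form; this text tells all that it offers.
- The arm moves only by the shell command python3 -m crank 'ROWS' [FORCE]. ROWS is JSON, a list that holds one entry, the list of rows, each a list of 7 numbers: the closure, from 0 (fully open) to 1 (shut), then the shift along the tool's x, y, z in cm, then the turn, a rotation vector about the tool's x, y, z in degrees. In form: [[[gripper, tx, ty, tz, wx, wy, wz], ...]]. A call has exactly 5 rows; each row shifts and turns the pose as measured when the row begins, along the tool's axes as they then stand; what a row does not reach is not made up. A row lasts 1/8 s, in which the tool goes at most 62.5 mm and 10.7 degrees, less where a joint would pass 70% of its speed; a pose out of reach is approached as far as the arm can. A call with a gripper value outside its range is refused whole. The fingers move at their own pace and stop on an object; FORCE is the grip in N (left out, the last holds). Time passes only in rows, so rows that do not move let the fingers close, or fill a call up. It gives the time, the measured TCP pose, the force and the opening at its end, in the units of the state.
- sensors.get_obs(): the state, without advancing time (a new reading comes with each control period).
- viewer.camera(name): name is "scene" or "top" or "wrist"; returns the picture (400x640x3 uint8, red, green, blue); there is no depth.
- viewer.camera_info(name): a dict with "fx", "fy", "cx", "cy" (pixels), "rvec" (rotation vector, rad) and "tvec" (3), from world to camera coordinates, as OpenCV has them. Camera axes: x right, y down, z forward; pixel columns grow to the right and rows downward; lengths in m; the calibration is good to about 2 mm. A picture is of the moment at which its call begins: read the wrist's pose just before it. camera_info takes no time and is no camera call; for the wrist camera it gives the pose at the moment of the call.
- workorder.close_job(): hands the job in, once; it reports no verdict.
Trained networks look in the newest picture that a camera, given by its name, has taken for a name from the list of things; names that differ only in an ending like _2 or _b are one class to them, and where a whole thing is asked for, a point or a joint stands for the part that bears it (a point fixed in the world has none). Each returns a list of dicts, best first, with "score" (0 to 1); they miss things now and then, are a little off and sometimes report something else, mostly with a low value. They report only what shows in the picture. A call takes as long as a camera call. They do not tell look-alikes from the thing itself.
- viewer.cut_out(camera, label): "mask" (400x640 bool, what is visible of it) and "uv" ([column, row] in pixels, amid what is visible of it).
The state is a dict: "time_s": time; "joint_pos": joint angles; "joint_vel": joint speeds; "effort": joint torques, N m; "tcp_pos": TCP position; "ee_rot": TCP orientation; "contact_force": force on the tool from outside, world axes, zero at the start; "wrist_torque": the same for the moment, N m; "grip_width": finger opening in m.
Only numpy, scipy, OpenCV 4.12 (cv2) and the standard library are available. Lean on these libraries where they do the work, as an engineer would, in place of code of your own. Each camera call takes 0.05 s, during which the arm holds its last target. There are 200 camera calls.

TASK

The white centrifuge tube adapter lying on the bench has a deep blind hole in one end and only a shallow recess that looks the same in the other. Find the hole by feel: push the adapter endwise onto one of the level test pins until it goes fully home, its end against the post; if it stops early, try its other end. Then take it off the pin, turn it hole-up and finish while still holding it in the gripper, upright and still, at least 5 cm clear above the bench and touching nothing else; leave the jar, tube rack and timer where they are.

Things in the scene. Friction and masses are not known exactly. Their poses are not given: they have to be found in the camera images.
- adapter: Loose white plastic bar 44 x 44 mm in section, 72 mm long, 110 to 230 g, lying on a long side at any yaw, left or right of the gauge. Origin at its middle; x along its length (ends at +36 and -36 mm). One end (not told which, +x or -x) has an axial blind hole 22 mm wide, 36 mm deep; the other a 22 mm wide recess only 4 mm deep. Both are black inside. It may be laid down and regripped.
- pin_gauge: Steel test pin gauge, fixed to the bench. Base 80 x 90 mm (x, y), 10 mm thick; post 36 mm wide (x), 16 mm thick (y), 82 mm high. Two level pins, 10 mm thick and 30 mm long, stand out along +y and -y, axis 60 mm above the bench. Origin on the bench under the post's middle, z up. Its y is within 0.35 rad of world y.
- pin_left (a point): Centre of the end of the gauge's +y pin: 38 mm along the gauge's y from its origin, 60 mm above the bench; same axes as the gauge. With the hole fully home on this pin the bar's end meets the post (face at y = 8 mm) and its middle is 44 mm from the gauge's origin along y; the recessed end stops on the pin with the middle at about 70 mm.
- pin_right (a point): Centre of the end of the gauge's -y pin: at y = -38 mm, 60 mm above the bench; same axes as the gauge. The same distances hold, towards -y.
- jar: Bystander: small closed amber jar, 50 mm in diameter, 70 mm high, standing on the opposite side of the gauge from the adapter. Origin at the centre of its underside.
- tube_rack: Bystander: blue tube rack with small tubes, 80 x 160 mm, 80 mm high, beyond the gauge. Origin at the centre of its underside, long side along its y.
- timer: Bystander: flat grey bench timer, 60 x 90 x 31 mm, beyond the gauge. Origin at the centre of its underside.
Mind the look-alikes: they are no part of the job. Of the things shaped like the pin_gauge, the steel one is meant.

How it is judged:
On the way:
1. one of the pins is fully home in the adapter's deep hole (y of adapter in the frame of pin_gauge between -0.05 and 0.05 m and x of adapter in the frame of pin_gauge between -0.01 and 0.01 m and z of adapter in the frame of pin_gauge between 0.05 and 0.07 m and angle between the x axis of adapter and the y axis of pin_gauge, either way round below 0.3 rad), for 0.1 s.
At the end, for the whole second after the job is handed in: The adapter is gripped by the fingers with its deep hole facing up (axis within 0.2 rad of vertical), its middle more than 85 mm above the bench (lower end about 5 cm clear), still (under 30 mm/s and 0.3 rad/s), and not touching the pin gauge, jar, rack or timer (angle between adapter's own x axis and vertical above 2.94159 rad and height (world z) of adapter above 0.085 m and contact force between the fingers and adapter above 1 N and linear speed of adapter below 0.03 m/s and angular speed of adapter below 0.3 rad/s and contact force between adapter and jar below 0.2 N and contact force between adapter and tube_rack below 0.2 N and contact force between adapter and timer below 0.2 N and contact force between adapter and pin_gauge below 0.2 N); the arm keeps its last pose, push and grip.
It fails at once if the jar is pushed more than 30 mm from its place or tipped over (distance of jar from where it was at the start of the episode above 0.03 m or angle between jar's own z axis and vertical above 0.5 rad).
It fails at once if the tube_rack is pushed more than 30 mm from its place or tipped over (distance of tube_rack from where it was at the start of the episode above 0.03 m or angle between tube_rack's own z axis and vertical above 0.5 rad).
It fails at once if the timer is pushed more than 30 mm from its place or tipped over (distance of timer from where it was at the start of the episode above 0.03 m or angle between timer's own z axis and vertical above 0.5 rad).
It also fails if it takes over 58 s, if anything falls off the work surface, if the arm or the gripper's body presses on something with over 40 N, if the wrist force passes 120 N, or if a joint passes its speed limit or range.

## Working session

There is one attempt and no reset: what is moved stays moved. The work goes in short steps, Python scripts to look and compute and a shell command to move; the robot and the scene stay as the last step left them, time stands still between calls to the robot, and variables do not carry over. Pictures are saved under pics/ and viewed, about 8 in all and at most 12, crops included, and the job is handed in when it is done.

```bash
mkdir -p pics; cat > h.py <<'E'
import numpy as np, cv2
from scipy.spatial.transform import Rotation as R
from bench import sensors, viewer, workorder, arm
def cam(n):
    i=viewer.camera_info(n); K=np.array([[i['fx'],0,i['cx']],[0,i['fy'],i['cy']],[0,0,1]])
    return K,R.from_rotvec(np.ravel(i['rvec'])).as_matrix(),np.ravel(i['tvec'])
def back(c,uv,z):
    K,Rm,t=c; d=Rm.T@np.linalg.inv(K)@np.array([uv[0],uv[1],1.]); o=-Rm.T@t
    return o+d*(z-o[2])/d[2]
def proj(c,p):
    K,Rm,t=c; q=K@(Rm@np.asarray(p)+t); return q[:2]/q[2]
def tool():
    s=sensors.get_obs(); q=s['ee_rot']; return s,np.array(s['tcp_pos']),R.from_quat([q[1],q[2],q[3],q[0]])
def save(n,f,crop=None,k=1):
    im=viewer.camera(n)
    o=im if crop is None else im[crop[1]:crop[3],crop[0]:crop[2]]
    cv2.imwrite('pics/'+f,cv2.resize(o[:,:,::-1],None,fx=k,fy=k,interpolation=cv2.INTER_CUBIC)); return im
E
python3 - <<'E'
from h import *
s,p,r=tool(); print(s['time_s'],p,r.as_matrix().round(2).tolist(),s['contact_force'])
a=save('top','a.png'); 
for l in ['adapter','pin_gauge','jar','tube_rack','timer']:
    for d in viewer.cut_out('top',l)[:3]:
        print(l,d['score'],np.round(d['uv']),back(cam('top'),d['uv'],0.044).round(3), cv2.minAreaRect(np.argwhere(d['mask'])[:,::-1].astype(np.float32)))
print(tool()[0]['time_s'])
b=viewer.camera('scene'); cv2.imwrite('pics/b.png',b[:,:,::-1])
E
```

```text
0.0 [ 0.14245763 -0.58250635  0.20615023] [[-0.97, -0.0, 0.24], [-0.24, 0.0, -0.97], [-0.0, -1.0, -0.0]] [-0.7144426   0.07878457  0.03658586]
adapter 0.9 [187. 240.] [0.501 0.299 0.044] ((185.4384765625, 237.392333984375), (22.514135360717773, 34.594886779785156), 41.82017135620117)
pin_gauge 0.97 [324. 172.] [ 0.652 -0.019  0.044] ((324.4117736816406, 173.14707946777344), (32.98484420776367, 37.107948303222656), 75.96376037597656)
pin_gauge 0.75 [312. 234.] [0.508 0.011 0.044] ((314.30804443359375, 236.10888671875), (33.56254196166992, 38.32660675048828), 74.47589111328125)
pin_gauge 0.62 [324. 296.] [ 0.366 -0.015  0.044] ((323.7212829589844, 295.33709716796875), (34.70682144165039, 38.19953155517578), 77.27564239501953)
jar 0.6 [438. 210.] [ 0.559 -0.283  0.044] ((438.0, 210.0), (20.0, 26.0), 90.0)
tube_rack 0.81 [266. 118.] [0.785 0.115 0.044] ((266.5980529785156, 118.021484375), (39.775550842285156, 69.14176177978516), 83.92753601074219)
timer 0.81 [380. 115.] [ 0.787 -0.156  0.044] ((378.364990234375, 115.44651794433594), (27.115066528320312, 38.33360290527344), 85.03025817871094)
0.3
```

View pics/a.png

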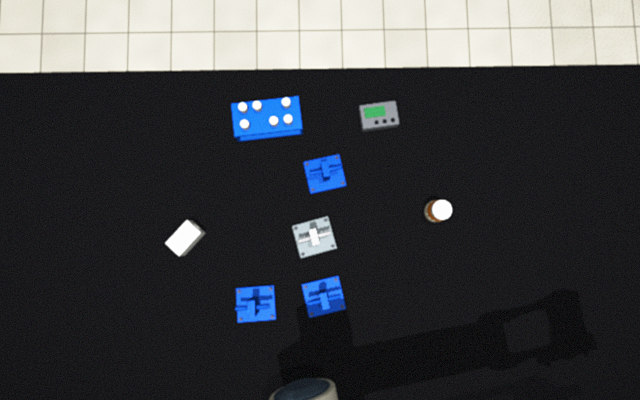

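View pics/b.png

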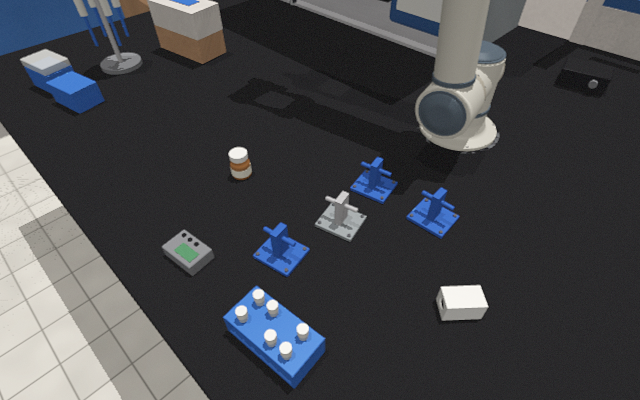

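Candidates: for the gauge, the steel one is at top pixel (314,236); the blue look-alikes are at (324,172), (324,296) and (256,303). The only white bar is at (185,238). The jar is at (438,210), the rack at (266,118) and the timer at (380,115). I choose the grey gauge and check it, and the bar, in a crop.

```bash
python3 - <<'E'
import cv2
a=cv2.imread('pics/a.png'); cv2.imwrite('pics/c.png',cv2.resize(a[205:275,155:355],None,fx=4,fy=4,interpolation=cv2.INTER_CUBIC))
E
```

```text
(no output)
```

View pics/c.png

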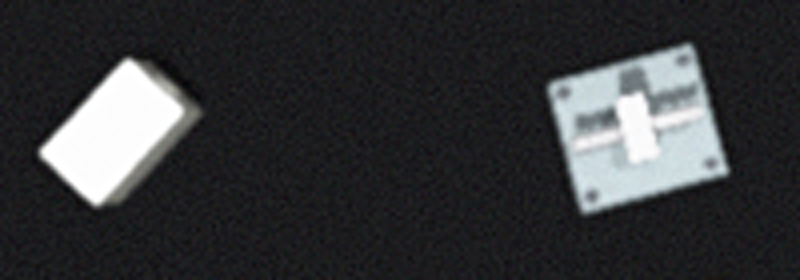

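The crop confirms the steel gauge: its base corners are at crop (548,82), (693,43), (728,172) and (583,213), with two light pins. The white bar's top face corners are at (40,152), (130,58), (185,105) and (100,205).

```bash
python3 - <<'E'
from h import *
c=cam('top')
def P(l,z): return np.array([back(c,(x/4+155-.4,y/4+205-.4),z)[:2] for x,y in l])
A=P([(40,152),(130,58),(185,105),(100,205)],.044); G=P([(548,82),(693,43),(728,172),(583,213)],.01)
pins=P([(575,145),(700,112)],.065)
for n,X in (('A',A),('G',G)):
    e=np.roll(X,-1,0)-X; print(n,X.mean(0).round(4),np.linalg.norm(e,axis=1).round(3),np.degrees(np.arctan2(e[:,1],e[:,0])).round(1))
d=pins[0]-pins[1];print('pins',pins.round(4),pins.mean(0),np.degrees(np.arctan2(d[1],d[0])))
print('jar',back(c,(442,210),.07))
s,p,r=tool(); m=r.as_matrix(); print('delta tool cm to (.5,.2,.26)',(m.T@(np.array([.5,.22,.26])-p)*100).round(1))
m=cam('wrist'); print('wristcam pos in tool',(r.inv().apply(-m[1].T@m[2]-p)).round(3),'fwd',r.inv().apply(m[1][2]).round(3), m[0][0,0])
E
```

```text
A [0.5069 0.3079] [0.073 0.042 0.074 0.046] [ -43.9 -131.1  139.4   48.3]
G [0.5026 0.0066] [0.09  0.08  0.09  0.081] [ -76.1 -166.1  104.5   14.2]
pins [[ 0.493   0.0423]
 [ 0.5102 -0.0286]] [0.5015813  0.00683566] 103.5973549317879
jar [ 0.5562044  -0.28494466  0.07      ]
delta tool cm to (.5,.2,.26) [-53.8  -5.3 -69.5]
wristcam pos in tool [-0.081 -0.167 -0.   ] fwd [ 0.317  0.949 -0.   ] 322.71912533755096
```

```bash
for i in 1 2 3; do python3 -m crank '[[[0,-5.6,0,0.2,0,-6.2,0],[0,-5.6,0,0.2,0,-6.2,0],[0,-5.6,0,0.2,0,-6.2,0],[0,-5.6,0,0.2,0,-6.2,0],[0,-5.6,0,0.2,0,-6.2,0]]]' 30 | cut -c1-300; done
cat >> h.py <<'E'
def go(pos,az):
    s,p,r=tool(); m=r.as_matrix(); t=(m.T@(np.array(pos)-p)*100)
    c,q=np.cos(np.radians(az)),np.sin(np.radians(az)); T=np.array([[q,0,c],[-c,0,q],[0,-1,0]])
    print('t',round(s['time_s'],2),'tcp',p.round(4),'j',np.round(s['joint_pos'],2),'w',round(s['grip_width'],4),'F',np.round(s['contact_force'],1),
    '\n shift cm',t.round(2),'turn deg',np.degrees(R.from_matrix(m.T@T).as_rotvec()).round(1))
E
python3 -c "
from h import *
go((.507,.308,.2),48)"
```

```text
time_s: 0.98
tcp_pos: [0.3978, -0.4685, 0.2055]
ee_rot: [0.271, -0.272, 0.653, -0.652]
contact_force: [0.8, -0.9, 0.1]
grip_width: 0.0853
time_s: 1.6
tcp_pos: [0.5585, -0.2317, 0.2038]
ee_rot: [0.441, -0.442, 0.553, -0.552]
contact_force: [1.3, 0.1, -0.7]
grip_width: 0.0856
time_s: 2.22
tcp_pos: [0.5688, 0.0544, 0.2028]
ee_rot: [-0.577, 0.577, -0.41, 0.408]
contact_force: [0.5, 0.4, 0.4]
grip_width: 0.0849
t 2.23 tcp [0.5688 0.0544 0.2028] j [ 0.03  0.02  1.32  0.    1.81 -0.3 ] w 0.0849 F [0.5 0.4 0.4] 
 shift cm [-25.97   0.34   2.56] turn deg [  0.1 -28.7  -0.2]
```

```bash
python3 -m crank '[[[0,-5.3,0,0.5,0,-5.7,0],[0,-5.3,0,0,0,-5.7,0],[0,-5.3,0,-0.5,0,-5.7,0],[0,-5.3,0,-1,0,-5.7,0],[0,-5.3,0,-1.5,0,-5.7,0]]]' >/dev/null
python3 - <<'E'
from h import *
go((.507,.308,.0),48)
save('wrist','d.png')
c=cam('wrist')
for d in viewer.cut_out('wrist','adapter')[:1]:
    print(d['score'],d['uv'],cv2.minAreaRect(np.argwhere(d['mask'])[:,::-1].astype(np.float32)))
    h=cv2.approxPolyDP(max(cv2.findContours(d['mask'].astype(np.uint8),0,2)[0],key=cv2.contourArea),4,True)[:,0]
    for v in h: print(v,back(c,v,.044).round(4),back(c,v,.0).round(4))
E
```

```text
t 2.85 tcp [0.4101 0.27   0.2024] j [ 0.51 -0.2   1.52  0.    1.82 -0.34] w 0.0855 F [-0.6  0.4  0.1] 
 shift cm [ 4.89 20.21  9.25] turn deg [ 0.   0.9 -0.2]
0.81 [399.9, 214.0] ((399.82293701171875, 214.37823486328125), (48.49980163574219, 73.09269714355469), 5.906140327453613)
[380 179] [0.4478 0.323  0.044 ] [0.4618 0.3227 0.    ]
[378 247] [0.5086 0.2742 0.044 ] [0.5307 0.2673 0.    ]
[417 249] [0.539  0.3058 0.044 ] [0.5652 0.3032 0.    ]
[426 189] [0.4879 0.3532 0.044 ] [0.5073 0.357  0.    ]
[413 179] [0.4702 0.3491 0.044 ] [0.4872 0.3523 0.    ]
```

View pics/d.png

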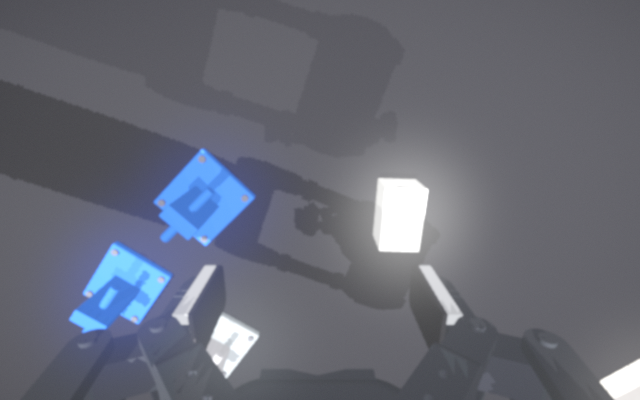

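```bash
python3 -m crank '[[[0,2.5,2,4.6,0,0.9,0],[0,2.4,3,4.6,0,0,0],[0,0,4,0,0,0,0],[0,0,0,0,0,0,0],[0,0,0,0,0,0,0]]]' >/dev/null
python3 - <<'E'
from h import *
go((.507,.308,.025),48)
save('wrist','e.png')
c=cam('wrist'); a=np.radians(-42); u=np.array([np.cos(a),np.sin(a),0]);v=np.array([-u[1],u[0],0]);o=np.array([.507,.308,.044])
print([proj(c,o+i*.036*u+j*.022*v).round() for i,j in((1,1),(1,-1),(-1,-1),(-1,1))])
E
```

```text
t 3.58 tcp [0.5096 0.3101 0.1142] j [ 0.49  0.08  1.41  0.    1.65 -0.35] w 0.0853 F [-0.7  0.1  0.8] 
 shift cm [-0.04  8.92 -0.38] turn deg [-0.3  0.2 -0.1]
[array([340., 248.]), array([286., 248.]), array([283., 160.]), array([342., 160.])]
```

View pics/e.png

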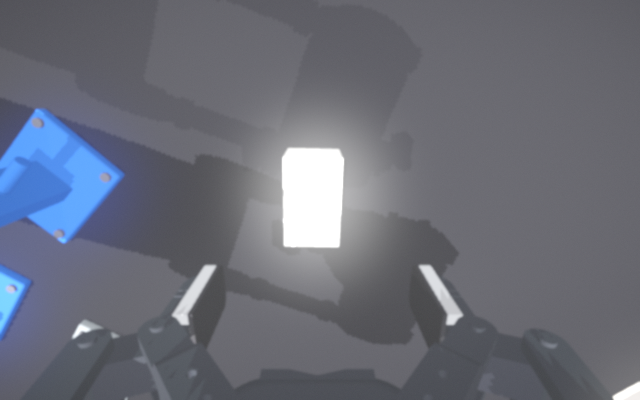

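The bar sits at (283–343, 150–247), as predicted, and square to the jaws. I descend and grip.

```bash
python3 -m crank '[[[0,0,4,-0.3,0,0,0],[0,0,3,0,0,0,0],[0,0,1.7,0,0,0,0],[0,0,0,0,0,0,0],[1,0,0,0,0,0,0]]]' 60 |tail -4
python3 -m crank '[[[1,0,0,0,0,0,0],[1,0,0,0,0,0,0],[1,0,0,0,0,0,0],[1,0,0,0,0,0,0],[1,0,0,0,0,0,0]]]' 60
python3 -c "
from h import *
go((.507,.308,.025),48)"
```

```text
tcp_pos: [0.5127, 0.3106, 0.0384]
ee_rot: [0.668, -0.653, 0.248, -0.257]
contact_force: [-0.5, 0.3, -1.1]
grip_width: 0.0701
time_s: 4.88
tcp_pos: [0.5141, 0.3115, 0.0419]
ee_rot: [0.669, -0.652, 0.246, -0.258]
contact_force: [0.6, -0.1, -0.9]
grip_width: -0.0003
t 4.88 tcp [0.5141 0.3115 0.0419] j [ 0.49  0.1   1.52  0.    1.5  -0.36] w -0.0003 F [ 0.6 -0.1 -0.9] 
 shift cm [-0.31  1.66 -0.78] turn deg [-1.7  0.2  0.4]
```

```bash
python3 -m crank '[[[0,0,-4,0,0,0,0],[0,0,-4,0,0,0,0],[0,0,-3,0,0,0,0],[0,0,0,0,0,0,0],[0,0,0,0,0,0,0]]]' 60 >/dev/null
python3 - <<'E'
from h import *
go((.507,.308,.025),48)
a=save('wrist','f.png')
for d in viewer.cut_out('wrist','adapter')[:1]: print(d['score'],d['uv'])
b=viewer.camera('top')
o=np.vstack([a,np.pad(cv2.resize(b[205:275,155:315],None,fx=2.5,fy=2.5),((0,0),(0,240),(0,0)))])
cv2.imwrite('pics/f.png',o[:,:,::-1])
E
```

```text
t 5.5 tcp [0.5104 0.309  0.1519] j [ 0.48  0.05  1.37  0.    1.7  -0.36] w 0.0855 F [ 0.3 -0.5 -0.5] 
 shift cm [-0.25 12.68 -0.61] turn deg [-1.4  0.2  0.3]
0.56 [310.6, 180.9]
```

View pics/f.png

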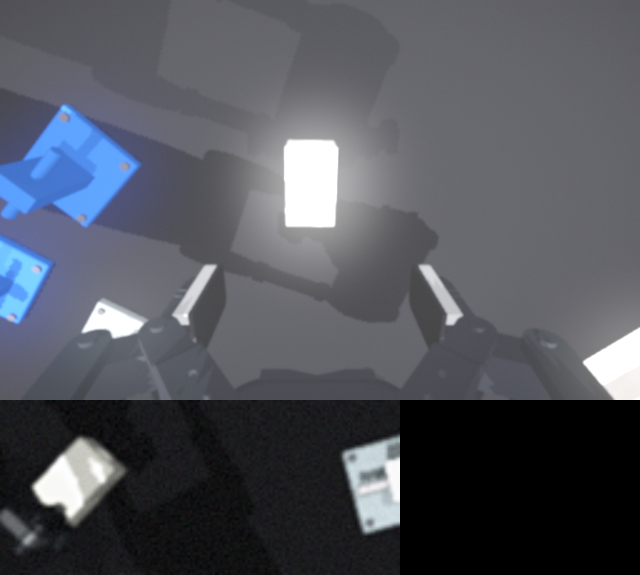

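```bash
python3 - <<'E'
from h import *
s,p,r=tool(); c=cam('wrist'); print('cam pos',(-c[1].T@c[2]).round(3),'tcp',p)
for d in (-.005,.014,.05,.1,.13): print(d,proj(c,p+r.apply([0,d,0])).round(), 'top',proj(cam('top'),p+r.apply([0,d,0])).round())
print(r.as_matrix().round(2).tolist(), 'top cam',(-cam('top')[1].T@cam('top')[2]).round(2))
print('fingers open',[proj(c,p+r.apply([0,.014-.013,z])).round() for z in(-.043,.043)])
a=cv2.imread('pics/f.png'); 
for l in ['adapter']:
  viewer.camera('top')
  for d in viewer.cut_out('top',l)[:1]: print(d['uv'],cv2.minAreaRect(np.argwhere(d['mask'])[:,::-1].astype(np.float32)))
b=save('top','g.png'); 
E
```

```text
cam pos [0.446 0.361 0.318] tcp [0.51024458 0.30890233 0.15164722]
-0.005 [317. 250.] top [165. 235.]
0.014 [317. 236.] top [169. 235.]
0.05 [317. 215.] top [174. 235.]
0.1 [317. 195.] top [181. 235.]
0.13 [317. 185.] top [185. 235.]
[[0.75, 0.02, 0.67], [-0.67, 0.01, 0.75], [0.0, -1.0, 0.02]] top cam [0.5  0.01 1.02]
fingers open [array([242., 245.]), array([392., 245.])]
[189.4, 236.7] ((186.2316131591797, 235.7907257080078), (23.344139099121094, 31.483501434326172), 42.709388732910156)
```

View pics/g.png

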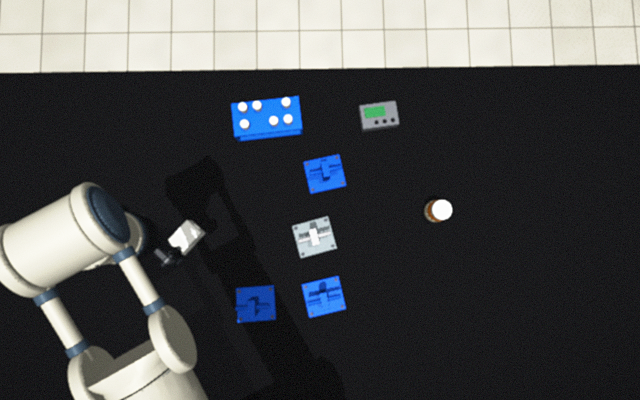

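The bar is undisturbed. The TCP only got down to z 0.04, so the fingers shut above the bar. I go lower and check the height before closing.

```bash
python3 -m crank '[[[0,-0.2,4,-0.5,-1.4,0,0],[0,0,4,0,0,0,0],[0,0,4,0,0,0,0],[0,0,1.5,0,0,0,0],[0,0,0.5,0,0,0,0]]]' 60 >/dev/null
python3 -c "
from h import *
go((.507,.308,.018),48)"
```

```text
t 6.42 tcp [0.507  0.307  0.0085] j [ 0.49  0.12  1.55 -0.    1.47 -0.35] w 0.0855 F [ 1.   0.7 -0.2] 
 shift cm [-0.06 -0.95  0.07] turn deg [-0.   0.2  0.3]
```

```bash
python3 -m crank '[[[0,0,-0.9,0,0,0,0],[0,0,0,0,0,0,0],[0.5,0,0,0,0,0,0],[1,0,0,0,0,0,0],[1,0,0,0,0,0,0]]]' 60 
python3 -c "
from h import *
go((.507,.308,.022),48)"
python3 -m crank '[[[1,0,0,0,0,0,0],[1,0,0,0,0,0,0],[1,0,0,0,0,0,0],[1,0,0,0,0,0,0],[1,0,0,0,0,0,0]]]' 60 
python3 -c "
from h import *
go((.507,.308,.022),48)"
```

```text
time_s: 7.05
tcp_pos: [0.5098, 0.3085, 0.0241]
ee_rot: [0.662, -0.659, 0.248, -0.256]
contact_force: [-0.2, -0.9, 0.5]
grip_width: 0.0322
t 7.05 tcp [0.5098 0.3085 0.0241] j [ 0.49  0.11  1.53 -0.    1.48 -0.35] w 0.0322 F [-0.2 -0.9  0.5] 
 shift cm [-0.17  0.21 -0.23] turn deg [-0.5  0.2  0.5]
time_s: 7.68
tcp_pos: [0.5095, 0.3084, 0.0236]
ee_rot: [0.662, -0.659, 0.249, -0.256]
contact_force: [0.3, -0.1, -0.5]
grip_width: 0.0001
t 7.67 tcp [0.5095 0.3084 0.0236] j [ 0.49  0.11  1.54 -0.    1.48 -0.35] w 0.0001 F [ 0.3 -0.1 -0.5] 
 shift cm [-0.16  0.16 -0.2 ] turn deg [-0.4  0.2  0.5]
```

```bash
python3 - <<'E'
from h import *
a=save('wrist','i.png'); c=cam('wrist'); s,p,r=tool()
for d in (-.02,-.005,.014): print(d,proj(c,p+r.apply([0,d,0])).round())
b=viewer.camera('scene'); print(proj(cam('scene'),p))
o=np.hstack([cv2.resize(a,(512,320)),cv2.resize(b[230:390,370:510],(280,320))])
cv2.imwrite('pics/i.png',o[:,:,::-1])
E
```

```text
-0.02 [317. 263.]
-0.005 [317. 250.]
0.014 [317. 236.]
[459.61899411 303.59309834]
```

View pics/i.png

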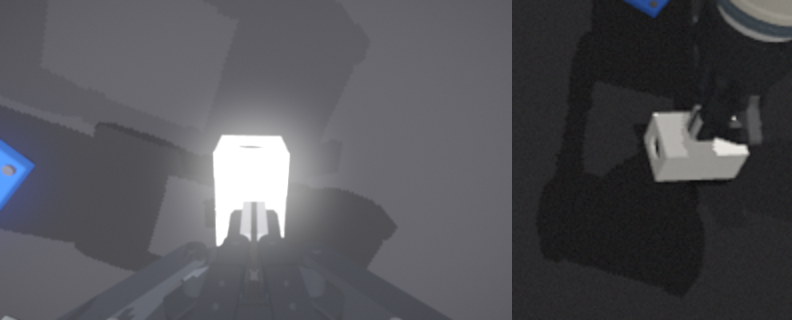

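```bash
python3 - <<'E'
from h import *
print([x for x in dir(arm) if x[0]!='_'],getattr(arm,'tip_extent',None))
s,p,r=tool(); print(p,s['joint_pos'])
b=viewer.camera('scene'); c=cam('scene'); w=viewer.camera('wrist');cw=cam('wrist')
def draw(im,c,x0,y0,x1,y1,k):
    o=cv2.resize(im[y0:y1,x0:x1],None,fx=k,fy=k,interpolation=cv2.INTER_CUBIC)[:,:,::-1].copy()
    f=lambda q:tuple(int(v) for v in (proj(c,q)-[x0,y0]+.5)*k)
    a=np.radians(-42);u=np.array([np.cos(a),np.sin(a),0]);v=np.array([-u[1],u[0],0]);m=np.array([.507,.308,0])
    for z in(0,.044):
        q=[f(m+i*.036*u+j*.022*v+[0,0,z]) for i,j in((1,1),(1,-1),(-1,-1),(-1,1))]
        for i in range(4): cv2.line(o,q[i],q[(i+1)%4],(0,255,0) if z else (0,160,255),1)
    for d,col in((-.03,(255,255,0)),(-.005,(255,0,255)),(.014,(0,0,255))): cv2.circle(o,f(p+r.apply([0,d,0])),4,col,2)
    return o
A=draw(b,c,410,225,530,345,4);B=draw(w,cw,270,130,370,290,3)
A=np.pad(A,((0,0),(0,0),(0,0)));cv2.imwrite('pics/j.png',np.hstack([A,np.pad(B,((0,480-B.shape[0]),(0,0),(0,0)))]))
E
```

```text
['MotionError', 'tip_extent'] 0.014
[0.50953963 0.30837761 0.02361702] [ 0.49007868  0.11171747  1.53536575 -0.00483745  1.48440161 -0.35069348]
```

View pics/j.png

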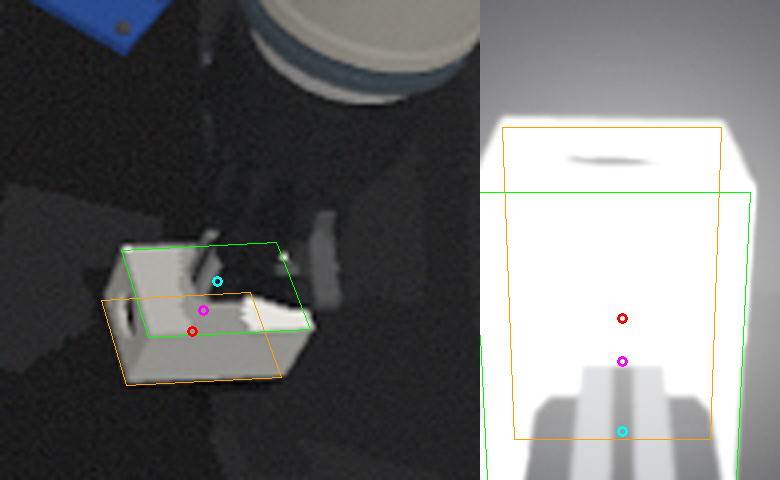

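The bar matches its model outline, but the shut fingers show about 35 mm behind the reported tip position, and nothing was felt. I'll open and step down, watching the force.

```bash
python3 -m crank '[[[0,0,0,-0.2,0,0,0],[0,0,0,0,0,0,0],[0,0,0,0,0,0,0],[0,0,0,0,0,0,0],[0,0,0.8,0,0,0,0]]]' 60 | grep -v rot
python3 -m crank '[[[0,0,0.8,0,0,0,0],[0,0,0,0,0,0,0],[0,0,0.6,0,0,0,0],[0,0,0,0,0,0,0],[0,0,0,0,0,0,0]]]' 60 | grep -v rot
python3 - <<'E'
from h import *
go((.507,.308,.0),48)
a=viewer.camera('wrist').astype(int); b=viewer.camera('scene'); c=cam('scene'); s,p,r=tool()
x0,y0,k=400,215,4
o=cv2.resize(b[y0:345,x0:540],None,fx=k,fy=k,interpolation=cv2.INTER_CUBIC)[:,:,::-1].copy()
o=cv2.convertScaleAbs(o,alpha=2.5,beta=10)
f=lambda q:tuple(int(v) for v in (proj(c,q)-[x0,y0]+.5)*k)
for z in(-.043,.043):
  for d,col in((-.048,(255,255,0)),(.001,(0,0,255))): cv2.circle(o,f(p+r.apply([0,d,z])),4,col,2)
cv2.imwrite('pics/k.png',o)
E
```

```text
time_s: 8.5
tcp_pos: [0.5088, 0.3071, 0.0163]
contact_force: [-0.3, -0.1, -0.3]
grip_width: 0.0854
time_s: 9.12
tcp_pos: [0.5081, 0.3066, -0.0005]
contact_force: [-0.6, 0.0, -0.4]
grip_width: 0.0853
t 9.12 tcp [ 5.081e-01  3.066e-01 -5.000e-04] j [ 0.49  0.12  1.57 -0.    1.44 -0.35] w 0.0853 F [-0.6  0.  -0.4] 
 shift cm [-0.17 -0.06  0.03] turn deg [-0.4  0.2  0.4]
```

View pics/k.png

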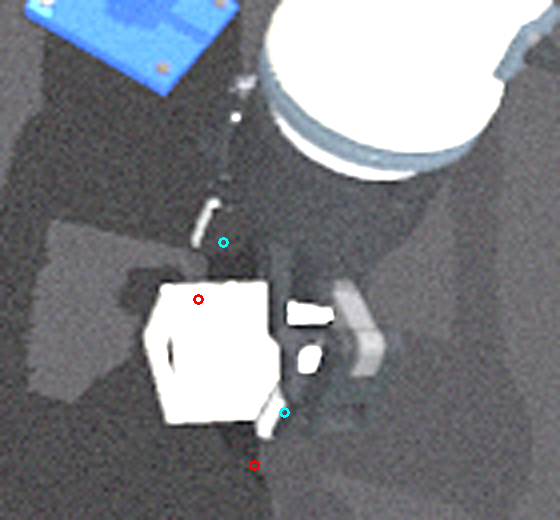

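The picture shows the open fingertips at crop (197,243) and (265,437), about 40 mm short of where the TCP data puts them. I keep descending with force checks.

```bash
python3 -m crank '[[[0,-0.1,0.8,0,0,0,0],[0,0,0,0,0,0,0],[0,0,0.8,0,0,0,0],[0,0,0,0,0,0,0],[0,0,0.5,0,0,0,0]]]' 60 | grep -v rot
python3 -m crank '[[[0.4,0,0,0,0,0,0],[1,0,0,0,0,0,0],[1,0,0,0,0,0,0],[1,0,0,0,0,0,0],[1,0,0,0,0,0,0]]]' 60 | grep -v rot
python3 -c "
from h import *
go((.507,.308,-.03),48)"
```

```text
time_s: 9.85
tcp_pos: [0.5078, 0.3075, -0.0224]
contact_force: [0.2, -0.5, -0.8]
grip_width: 0.0852
time_s: 10.48
tcp_pos: [0.5076, 0.3074, -0.0228]
contact_force: [-1.1, -0.9, -0.3]
grip_width: 0.0437
t 10.47 tcp [ 0.5076  0.3074 -0.0228] j [ 0.49  0.14  1.59 -0.    1.4  -0.35] w 0.0437 F [-1.1 -0.9 -0.3] 
 shift cm [-0.09  0.72 -0.  ] turn deg [-0.4  0.2  0.4]
```

```bash
python3 -m crank '[[[1,0,-4,0,0,0,0],[1,0,-4,0,0,0,0],[1,2,-3,-2,0,7,0],[1,4,0,-2.5,0,7,0],[1,4,0,-2.5,0,7,0]]]' 60 | grep -v rot
python3 -c "
from h import *
go((.4767,.1086,.10),14)"
```

```text
time_s: 11.1
tcp_pos: [0.5155, 0.1847, 0.0883]
contact_force: [-0.1, -0.4, -2.6]
grip_width: 0.0434
t 11.1 tcp [0.5155 0.1847 0.0883] j [ 0.28 -0.05  1.58 -0.    1.6  -0.19] w 0.0434 F [-0.1 -0.4 -2.6] 
 shift cm [ 5.03 -1.18 -6.9 ] turn deg [-0.3 12.9  0.2]
```

```bash
python3 -m crank '[[[1,2,0,-3,0,6.5,0],[1,3,0,-3,0,6.4,0],[1,0,0,-0.6,0,0,0],[1,0,0,0,0,0,0],[1,0,0,0,0,0,0]]]' 60 | grep -v rot
python3 -c "
from h import *
go((.4767,.1086,.015),14)"
```

```text
time_s: 11.72
tcp_pos: [0.4731, 0.1091, 0.0877]
contact_force: [0.7, -0.1, -2.0]
grip_width: 0.0432
t 11.72 tcp [0.4731 0.1091 0.0877] j [ 0.16 -0.22  1.74 -0.    1.61 -0.07] w 0.0432 F [ 0.7 -0.1 -2. ] 
 shift cm [0.1  7.27 0.29] turn deg [-0.4 -0.6  0.2]
```

```bash
python3 -m crank '[[[1,0,4,0.3,0,-0.6,0],[1,0,3,0,0,0,0],[1,0,0,0,0,0,0],[1,0,0,0,0,0,0],[1,0,0,0,0,0,0]]]' 60 | grep -v rot
cat >> h.py <<'E'
G=np.array([.5021,.0067,0]); ga=np.radians(104); gy=np.array([np.cos(ga),np.sin(ga),0]); gx=np.array([np.sin(ga),-np.cos(ga),0])
OFF=np.array([-.001,-.045,0])
def bar():
    s,p,r=tool(); b=p+r.apply(OFF)-G; print('bar in gauge x,y,z mm',(1000*np.array([b@gx,b@gy,b[2]])).round(1),'axis dev',np.degrees(np.arctan2(-r.apply([1,0,0])@gx,-r.apply([1,0,0])@gy)).round(1)); return p+r.apply(OFF),r
E
python3 - <<'E'
from h import *
go((.4767,.1086,.015),14); m,r=bar()
b=viewer.camera('scene'); c=cam('scene'); x0,y0,k=300,170,5
o=cv2.resize(b[y0:280,x0:450],None,fx=k,fy=k,interpolation=cv2.INTER_CUBIC)[:,:,::-1].copy()
o=cv2.convertScaleAbs(o,alpha=1.5)
f=lambda q:tuple(int(v) for v in (proj(c,q)-[x0,y0]+.5)*k)
E=lambda a,y,z: m+r.apply([a*.036,y*.022,z*.022])
for a in(1,-1):
    q=[f(E(a,*t)) for t in((1,1),(1,-1),(-1,-1),(-1,1))]
    for i in range(4): cv2.line(o,q[i],q[(i+1)%4],(0,255,0) if a>0 else (0,160,255),1)
for y in(.038,.008,-.038): cv2.circle(o,f(G+gy*y+[0,0,.06]),4,(0,0,255),1)
cv2.imwrite('pics/l.png',o)
E
```

```text
time_s: 12.35
tcp_pos: [0.4795, 0.1134, 0.0191]
contact_force: [-0.2, 1.0, -1.9]
grip_width: 0.0434
t 12.35 tcp [0.4795 0.1134 0.0191] j [ 0.17 -0.17  1.82 -0.    1.48 -0.09] w 0.0434 F [-0.2  1.  -1.9] 
 shift cm [ 0.4   0.41 -0.39] turn deg [-0.6  0.4  0.2]
bar in gauge x,y,z mm [  3.4 110.2  64.1] axis dev -0.4
```

View pics/l.png

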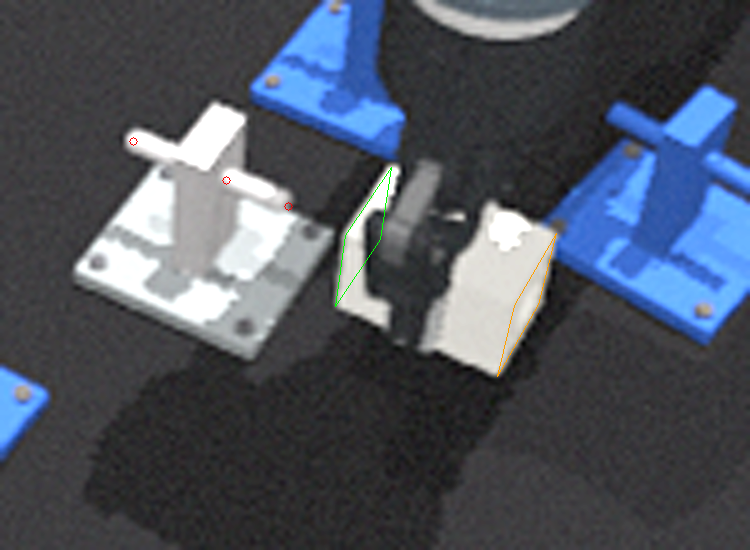

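The bar and gauge match their model outlines, with the pin end at (288,206). I align and advance to just outside the pin tip.

```bash
python3 -m crank '[[[1,1.2,0.4,-0.35,-0.5,0.4,0],[1,1.2,0,0,0,0,0],[1,0,0,0,0,0,0],[1,0,0,0,0,0,0],[1,0,0,0,0,0,0]]]' 60 | grep -v rot
python3 -c "
from h import *
go((.4767,.1086,.015),14);bar()"
```

```text
time_s: 13.02
tcp_pos: [0.4837, 0.087, 0.0172]
contact_force: [0.3, -0.6, -2.1]
grip_width: 0.0434
t 13.03 tcp [0.4837 0.087  0.0172] j [ 0.11 -0.16  1.82 -0.    1.48 -0.13] w 0.0434 F [ 0.3 -0.6 -2.1] 
 shift cm [-2.27  0.21 -0.16] turn deg [-0.3 -0.1  0.2]
bar in gauge x,y,z mm [ 1.3 83.5 62.2] axis dev 0.1
```

```bash
python3 -m crank '[[[1,0.7,0.2,-0.13,0,0,0],[1,0.6,0,0,0,0,0],[1,0.5,0,0,0,0,0],[1,0.4,0,0,0,0,0],[1,0,0,0,0,0,0]]]' 60 | grep -v rot
python3 -c "
from h import *
go((.4767,.1086,.015),14);bar()"
```

```text
time_s: 13.65
tcp_pos: [0.4854, 0.0738, 0.0156]
contact_force: [0.7, -0.0, -1.7]
grip_width: 0.0435
t 13.65 tcp [0.4854 0.0738 0.0156] j [ 0.07 -0.16  1.82  0.02  1.48 -0.18] w 0.0435 F [ 0.7 -0.  -1.7] 
 shift cm [-3.58  0.12  0.01] turn deg [-0.3  0.2 -0.9]
bar in gauge x,y,z mm [-0.2 69.5 60.6] axis dev -0.2
```

```bash
python3 -m crank '[[[1,0.6,0,0,0,0,0],[1,0.6,0,0,0,0,0],[1,0.6,0,0,0,0,0],[1,0,0,0,0,0,0],[1,0,0,0,0,0,0]]]' 60 | grep -v rot
python3 -c "
from h import *
go((.4767,.1086,.015),14);bar()"
```

```text
time_s: 14.28
tcp_pos: [0.4848, 0.0752, 0.0169]
contact_force: [0.6, -0.2, -1.3]
grip_width: 0.0438
t 14.28 tcp [0.4848 0.0752 0.0169] j [ 0.04 -0.16  1.81  0.05  1.49 -0.22] w 0.0438 F [ 0.6 -0.2 -1.3] 
 shift cm [-3.42  0.38  0.07] turn deg [-0.2  0.8 -3.1]
bar in gauge x,y,z mm [-0.4 69.2 61.9] axis dev -0.8
```

It stops at 69–70 mm even under push, so the -y-facing end is the recess and the hole is in the other end. I back off, lift over the gauge and try the other pin.

```bash
python3 -m crank '[[[1,-2,0,0,0,0,-1.5],[1,-2.5,-1,0,0,0,-1.5],[1,0,-4,0,0,0,0],[1,0,-4,0,0,0,0],[1,0,0,0,0,0,0]]]' 80 | grep -v rot
python3 -c "
from h import *
go((.5275,-.0952,.11),14);bar()"
```

```text
time_s: 14.9
tcp_pos: [0.4737, 0.1152, 0.1098]
contact_force: [0.5, -0.0, -1.3]
grip_width: 0.043
t 14.9 tcp [0.4737 0.1152 0.1098] j [ 0.17 -0.22  1.7  -0.    1.66 -0.08] w 0.043 F [ 0.5 -0.  -1.3] 
 shift cm [21.72  0.09 -0.06] turn deg [-0.2  0.5  0.3]
bar in gauge x,y,z mm [ -1.4 113.4 154.8] axis dev -0.5
```

```bash
python3 -m crank '[[[1,5.5,0,0,0,0.5,0],[1,5.5,0,0,0,0,0],[1,5.5,0,0,0,0,0],[1,5.5,0,0,0,0,0],[1,0,0,0,0,0,0]]]' 80 | grep -v rot
python3 -m crank '[[[1,0,0,0,0,0,0],[1,0,3.5,0,0,0,0],[1,0,3.5,0,0,0,0],[1,0,1.5,0,0,0,0],[1,0,0,0,0,0,0]]]' 80 | grep -v rot
python3 -c "
from h import *
go((.5275,-.0952,.015),14);bar()
viewer.camera('scene')
c=cam('scene')
for d in viewer.cut_out('scene','adapter')[:1]:print(d['score'],d['uv'])
"
```

```text
time_s: 15.52
tcp_pos: [0.5269, -0.1067, 0.1031]
contact_force: [-0.6, 0.5, -1.2]
grip_width: 0.0434
time_s: 16.15
tcp_pos: [0.5251, -0.1042, 0.0134]
contact_force: [0.0, 0.8, -1.8]
grip_width: 0.0431
t 16.15 tcp [ 0.5251 -0.1042  0.0134] j [-0.25 -0.03  1.7  -0.01  1.48 -0.5 ] w 0.0431 F [ 0.   0.8 -1.8] 
 shift cm [-0.81 -0.16  0.45] turn deg [0.4 0.1 0.2]
bar in gauge x,y,z mm [  -4.2 -111.9   58.4] axis dev -0.1
0.87 [306.9, 185.8]
```

```bash
python3 -m crank '[[[1,-1,-0.15,0.4,0,0,0],[1,-1,0,0,0,0,0],[1,0,0,0,0,0,0],[1,0,0,0,0,0,0],[1,0,0,0,0,0,0]]]' 80 | grep -v rot
python3 -c "
from h import *
go((.5275,-.0952,.015),14);bar()"
```

```text
time_s: 16.88
tcp_pos: [0.5278, -0.0828, 0.0213]
contact_force: [0.9, 0.3, -1.4]
grip_width: 0.0433
t 16.88 tcp [ 0.5278 -0.0828  0.0213] j [-0.21 -0.05  1.7  -0.01  1.48 -0.46] w 0.0433 F [ 0.9  0.3 -1.4] 
 shift cm [ 1.19  0.64 -0.33] turn deg [-0.2  0.2  0.5]
bar in gauge x,y,z mm [  3.1 -91.7  66.3] axis dev -0.2
```

```bash
python3 -m crank '[[[1,-0.5,0.6,-0.3,0,0,0],[1,0,0,0,0,0,0],[1,0,0,0,0,0,0],[1,0,0,0,0,0,0],[1,0,0,0,0,0,0]]]' 80 | grep -v rot
python3 -c "
from h import *
go((.5275,-.0952,.015),14);bar()"
```

```text
time_s: 17.5
tcp_pos: [0.523, -0.0789, 0.0142]
contact_force: [0.7, -0.1, -1.7]
grip_width: 0.043
t 17.5 tcp [ 0.523  -0.0789  0.0142] j [-0.21 -0.06  1.72 -0.01  1.47 -0.46] w 0.043 F [ 0.7 -0.1 -1.7] 
 shift cm [ 1.69 -0.06  0.04] turn deg [-0.1  0.1  0.5]
bar in gauge x,y,z mm [ -0.5 -86.8  59.2] axis dev -0.1
```

```bash
python3 -m crank '[[[1,-0.7,-0.05,0,0,0,0],[1,-0.7,0,0,0,0,0],[1,-0.6,0,0,0,0,0],[1,0,0,0,0,0,0],[1,0,0,0,0,0,0]]]' 80 | grep -v rot
python3 -c "
from h import *
go((.5275,-.0952,.015),14);bar()"
```

```text
time_s: 18.12
tcp_pos: [0.5178, -0.0577, 0.0148]
contact_force: [-0.3, 0.1, -1.4]
grip_width: 0.0432
t 18.12 tcp [ 0.5178 -0.0577  0.0148] j [-0.17 -0.08  1.74 -0.01  1.47 -0.42] w 0.0432 F [-0.3  0.1 -1.4] 
 shift cm [3.87 0.02 0.02] turn deg [-0.1  0.2  0.5]
bar in gauge x,y,z mm [ -0.4 -65.   59.8] axis dev -0.2
```

It passed 70 mm freely, so the pin is in the deep hole. I press on home.

```bash
python3 -m crank '[[[1,-0.7,0,0,0,0,0],[1,-0.7,0,0,0,0,0],[1,-0.6,0,0,0,0,0],[1,-0.3,0,0,0,0,0],[1,0,0,0,0,0,0]]]' 80 | grep -v rot
python3 -c "
from h import *
go((.5275,-.0952,.015),14);bar()"
python3 -m crank '[[[1,-0.4,0,0,0,0,0],[1,-0.4,0,0,0,0,0],[1,-0.4,0,0,0,0,0],[1,0,0,0,0,0,0],[1,0,0,0,0,0,0]]]' 80 | grep -v rot
python3 -c "
from h import *
go((.5275,-.0952,.015),14);bar()"
```

```text
time_s: 18.75
tcp_pos: [0.5133, -0.0396, 0.0152]
contact_force: [0.0, 0.6, -1.4]
grip_width: 0.0431
t 18.75 tcp [ 0.5133 -0.0396  0.0152] j [-0.13 -0.1   1.76 -0.02  1.47 -0.37] w 0.0431 F [ 0.   0.6 -1.4] 
 shift cm [5.73 0.13 0.03] turn deg [-0.2  0.   1.2]
bar in gauge x,y,z mm [ -0.5 -45.8  60.2] axis dev -0.0
time_s: 19.38
tcp_pos: [0.5136, -0.0413, 0.0164]
contact_force: [0.1, 0.2, -2.4]
grip_width: 0.0431
t 19.38 tcp [ 0.5136 -0.0413  0.0164] j [-0.12 -0.11  1.77 -0.04  1.46 -0.35] w 0.0431 F [ 0.1  0.2 -2.4] 
 shift cm [5.56 0.41 0.07] turn deg [-0.3 -0.3  2.8]
bar in gauge x,y,z mm [ -0.7 -46.2  61.3] axis dev 0.3
```

The bar is home: it stopped at about 45 mm against the post, and extra push only flexed the arm. I pull off and lift.

```bash
python3 -m crank '[[[1,0.8,0,0,0,0,1.2],[1,2,0,0,0,0,1.2],[1,3,0,0,0,0,0],[1,2.5,0,0,0,0,0],[1,0,0,0,0,0,0]]]' 80 | grep -v rot
python3 -c "
from h import *
go((.55,-.12,.25),14);bar()"
```

```text
time_s: 20.0
tcp_pos: [0.5341, -0.123, 0.0174]
contact_force: [-0.3, 0.9, -1.8]
grip_width: 0.0434
t 20.0 tcp [ 0.5341 -0.123   0.0174] j [-0.29 -0.01  1.67  0.    1.47 -0.53] w 0.0434 F [-0.3  0.9 -1.8] 
 shift cm [  0.06 -23.25   1.77] turn deg [-0.4 -0.1 -0.1]
bar in gauge x,y,z mm [  -0.6 -132.7   62.4] axis dev 0.1
```

Lift 27 cm, then turn the hole end outward.

```bash
python3 -m crank '[[[1,0,-5,0,0,0,0],[1,0,-5.5,0,0,0,0],[1,0,-5.5,0,0,9,0],[1,0,-5.5,0,0,9,0],[1,0,-4,0,0,9,0]]]' 80 | grep -v rot
python3 -m crank '[[[1,0,0,0,0,10,0],[1,0,0,0,0,10,0],[1,0,0,0,0,10,0],[1,0,0,0,0,10,0],[1,0,0,0,0,10,0]]]' 80 | grep -v rot
python3 -c "
from h import *
s,p,r=tool(); print(np.degrees(np.arctan2(*(-r.apply([1,0,0]))[1::-1])),np.degrees(s['joint_pos'][0]))
go((.55,-.12,.30),-105)"
```

```text
time_s: 20.62
tcp_pos: [0.53, -0.1202, 0.2734]
contact_force: [0.0, -0.7, -2.7]
grip_width: 0.0431
time_s: 21.25
tcp_pos: [0.5309, -0.1159, 0.2797]
contact_force: [0.7, -0.1, -1.9]
grip_width: 0.0434
25.000918844219942 -16.539937385772276
t 21.25 tcp [ 0.5309 -0.1159  0.2797] j [-0.29 -0.03  1.23  0.02  1.95  0.85] w 0.0434 F [ 0.7 -0.1 -1.9] 
 shift cm [-1.58 -2.04  1.15] turn deg [ 0.9 40.  -0.2]
```

```bash
python3 -m crank '[[[1,0,-1,0,0.5,10,0],[1,0,-1,0,0,10,0],[1,0,0,0,0,10,0],[1,0,0,0,0,9,0],[1,0,0,0,0,0,0]]]' 80 | grep -v rot
python3 -m crank '[[[1,0,0,0,0,0,6],[1,0,0,0,0,0,10],[1,0,0,0,0,0,10],[1,0,0,0,0,0,10],[1,0,0,0,0,0,10]]]' 80 | grep -v rot
python3 -c "
from h import *
s,p,r=tool(); print(s['time_s'],p,np.round(s['joint_pos'],2),s['grip_width'],'-x',r.apply([-1,0,0]).round(3),'z',r.apply([0,0,1]).round(3))"
```

```text
time_s: 21.88
tcp_pos: [0.5301, -0.1115, 0.2998]
contact_force: [-1.0, 0.3, -1.9]
grip_width: 0.0435
time_s: 22.5
tcp_pos: [0.5319, -0.1094, 0.3]
contact_force: [-0.7, -0.5, -1.5]
grip_width: 0.0432
22.5 [ 0.53188905 -0.10936374  0.30001826] [-0.3  -0.83  1.98  0.06  1.17  1.51] 0.0431893112808018 -x [ 0.659 -0.167  0.733] z [-0.237 -0.972 -0.009]
```

```bash
python3 -m crank '[[[1,-3.5,3.5,0,0,0,0],[1,-3.5,3.5,0,0,0,0],[1,-3,3,0,0,0,6],[1,0,0,0,0,0,9],[1,0,0,0,0,0,9]]]' 80 | grep -v rot
python3 -c "
from h import *
s,p,r=tool(); print(s['time_s'],p,np.round(s['joint_pos'],2),s['grip_width'],'-x',r.apply([-1,0,0]).round(3),'z',r.apply([0,0,1]).round(3))"
```

```text
time_s: 23.12
tcp_pos: [0.6611, -0.1372, 0.3025]
contact_force: [0.9, 0.2, -2.3]
grip_width: 0.0433
23.125 [ 0.66106512 -0.13723391  0.3024777 ] [-0.29 -0.7   2.15  0.13  0.44  1.43] 0.04330472332990446 -x [ 0.3   -0.064  0.952] z [-0.223 -0.975  0.004]
```

```bash
python3 -m crank '[[[1,-4,-1,0,0,0,0],[1,-4,-1,0,0,0,0],[1,0,0,0,0,0,6],[1,0,0,0,0,0,7],[1,0,0,0,0,0,3]]]' 80 | grep -v rot
python3 -m crank '[[[1,0,0,0,0,0,0],[1,0,0,0,0,0,0],[1,0,0,0,0,0,0],[1,0,0,0,0,0,0],[1,0,0,0,0,0,0]]]' 80 | grep -v rot
python3 - <<'E'
from h import *
s,p,r=tool(); print(s['time_s'],p,np.round(s['joint_pos'],2),s['grip_width'],'-x',r.apply([-1,0,0]).round(3),'z',r.apply([0,0,1]).round(3))
b=viewer.camera('scene'); c=cam('scene'); q=proj(c,p+r.apply(OFF)).astype(int); print(q)
m=viewer.cut_out('scene','adapter'); print(m[0]['score'],m[0]['uv'] )
x0=max(0,min(490,q[0]-75));y0=max(0,min(290,q[1]-55))
k=5;o=cv2.resize(b[y0:y0+110,x0:x0+150],None,fx=k,fy=k,interpolation=cv2.INTER_CUBIC)[:,:,::-1].copy()
f=lambda q:tuple(int(v) for v in (proj(c,q)-[x0,y0]+.5)*k)
for a in(1,-1):
    w=[f(p+r.apply(OFF+np.array([a*.036,y*.022,z*.022]))) for y,z in((1,1),(1,-1),(-1,-1),(-1,1))]
    for i in range(4): cv2.line(o,w[i],w[(i+1)%4],(0,160,255) if a>0 else (0,255,0),1)
cv2.imwrite('pics/m.png',o)
E
```

```text
time_s: 23.75
tcp_pos: [0.6615, -0.1341, 0.3372]
contact_force: [0.2, 0.5, -2.9]
grip_width: 0.0432
time_s: 24.38
tcp_pos: [0.6616, -0.1329, 0.337]
contact_force: [0.1, 0.3, -1.9]
grip_width: 0.0433
24.375 [ 0.66164679 -0.13288871  0.33703965] [-0.29 -0.75  2.26  0.45  0.17  1.1 ] 0.04331057503175677 -x [0.09  0.003 0.996] z [-0.212 -0.977  0.022]
[241  82]
0.8 [240.1, 74.5]
```

View pics/m.png

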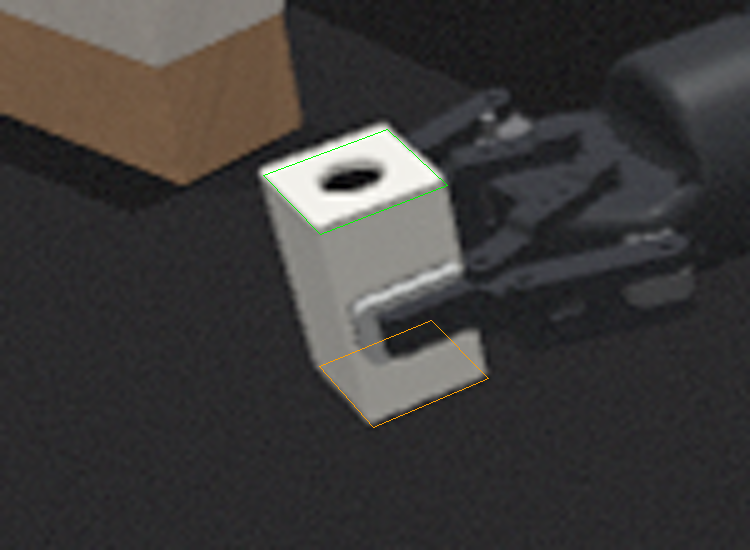

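The last picture shows the bar upright, hole up at (350,178), matching the model. Its axis is 0.09 rad off vertical (limit 0.2) and it hangs free at z of about 0.34. I check that it is still, then hand in.

```bash
python3 -c "
from h import *
s=sensors.get_obs(); print(s['time_s'],np.round(s['joint_vel'],3),s['grip_width']); print(workorder.close_job())"
```

```text
24.475 [-0.     0.001  0.006  0.004  0.001 -0.001] 0.04310362182715625
the job is handed in; nothing more can be done
None
```

The adapter went fully home on the steel gauge's -y pin, and I handed it in held hole-up and clear of everything at about 24.5 s. No verdict was reported.

- **Finding the hole:** On the +y pin the first end stopped with the bar's middle at about 69–70 mm, so that end is the recess. On the -y pin the other end passed 70 mm freely and stopped against the post at about 46 mm. That is inside the 50 mm limit; the stated home distance is 44 mm.
- **Final check:** The last picture shows the hole facing up. The axis is about 0.09 rad off vertical by the tool pose (limit 0.2), the middle is about 0.34 m above the bench, and the grip is steady at 43 mm. Joint speeds were at most 0.006 rad/s.
- **Did not agree:**
  - The fingertips were about 40 mm farther back than the stated tool frame. The first two grasps closed on nothing without disturbing the bar; I measured the offset from pictures and gripped lower.
  - The force reading stayed near zero even while pushing on the pins, so I judged "stopped" and "home" from position and arm flex.
- **Not re-measured at the end:** I did not locate the jar, rack and timer again. The arm stayed clear of them throughout and I saw no contact.

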